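# Pack the green-hooked seed bells and send the bar down the chute

## Robot

A 6-joint arm with a two-finger parallel gripper is mounted at the origin on the work surface. World frame = base frame: x ahead of the robot, y to its left, z up, the work surface at z = 0. Lengths are in m, angles in rad, forces in N, time in s.
With the tool pointing down it reaches from about 0.3 to 0.875 m from the base axis. Payload 6.4 kg.
Tool frame: the origin (TCP) lies at the very end of the fingers, on their centre line; the grasp point (between the pads) lies 19 mm behind it; z points along the fingers, y is the line along which they close (so a half turn about z gives the same grasp; the last joint's range is limited). The gripper opens to 85 mm and grips with 20 to 120 N. Pads are 22 mm wide; open, the fingers measure 114 mm over their backs; the gripper's body (76 mm by 85 mm) begins 54 mm behind the grasp point. The pads swing forward as they close: fully open they stand 13 mm farther back than shut.
Start: joints at [-1.531, 0.181, 1.607, -0, 1.354, -0.206], TCP at [0.14, -0.558, 0.231] pointing down, gripper open.
Joint ranges: [-2.99, 2.99], [-0.89, 2.07], [0.3, 2.58], [-1.14, 4.28], [0, 2.63], [-3.12, 3.12]. Speed limits (rad/s): [2.57, 2.57, 3.01, 3.14, 3.14, 3.14].

## Interface

Orientations are given as a unit quaternion [w, x, y, z].
In Python, from bench import ctrl, camera, calibration, order, outline_of gives the robot as it stands.
- The arm moves only by the tool move_arm, never from a script. Its argument "series" is a list that holds one entry, the list of rows, each a list of 5 numbers: the opening, from 0 (shut) to 1 (fully open), then the shift along the tool's x, y, z in mm, then the turn about the tool's z in rad. A call has exactly 10 rows; each row is the pose to reach, as a shift and turn from the pose commanded when the call began, along the tool's axes at that moment; what a row does not reach only later rows make up. A row lasts 1/12 s, in which the tool goes at most 41.7 mm and 7.16 degrees, less where a joint would pass 70% of its speed; a pose out of reach is approached as far as the arm can. A call with a gripper value outside its range is refused whole. The fingers move at their own pace and stop on an object; the grip force is fixed at half the most. Time passes only in rows, so rows that repeat a pose let the fingers close, or fill a call up. It gives the time, the measured TCP pose, the force, the opening and the grip force at its end, in the units of the state.
- ctrl.get_obs(): the state, without advancing time (a new reading comes with each control period).
- camera(name): name is "side" or "top" or "wrist"; returns (picture, depth): 400x640x3 uint8, blue, green, red; 400x640 float32, m along the optical axis (not along the pixel's ray), 0 where there is no reading.
- calibration(name): a dict with "intrinsics" (3x3 intrinsics, pixels), "rvec" (rotation vector, rad) and "tvec" (3), from world to camera coordinates, as OpenCV has them. Camera axes: x right, y down, z forward; pixel columns grow to the right and rows downward; lengths in m; the calibration is good to about 2 mm. A picture is of the moment at which its call begins: read the wrist's pose just before it. calibration takes no time and is no camera call; for the wrist camera it gives the pose at the moment of the call.
- order.hand_in(): hands the job in; it is judged then, once.
Trained networks look in the newest picture that a camera, given by its name, has taken for a name from the list of things; names that differ only in an ending like _2 or _b are one class to them, and where a whole thing is asked for, a point or a joint stands for the part that bears it (a point fixed in the world has none). Each returns a list of dicts, best first, with "conf" (0 to 1); they miss things now and then, are a little off and sometimes report something else, mostly with a low value. They report only what shows in the picture. A call takes as long as a camera call.
- outline_of(target, camera): "region" (400x640 bool, what is visible of it) and "bbox" ([centre column, centre row, width, height] in pixels, round what is visible of it).
The state is a dict: "time_s": time; "q": joint angles; "dq": joint speeds; "joint_efforts": joint torques, N m; "eef_pos": TCP position; "eef_rot": TCP orientation; "wrist_force": force on the tool from outside, world axes, zero at the start; "torque": the same for the moment, N m; "opening": opening from 0.0 (shut) to 1.0 (fully open); "grasp_force": force on a finger pad.
Only numpy, scipy, OpenCV 4.12 (cv2) and the standard library are available. Lean on these libraries where they do the work, as an engineer would, in place of code of your own. Each camera call takes 0.05 s, during which the arm holds its last target. There are 200 camera calls.

## Task

Pack this order: every piece with a green hook goes, and the pieces with a red hook or no hook stay where they stand. Set the three green-hooked bells upright in the packing crate without dropping them: the large bell in the wide cell, the dark small bell in the narrow cell in the middle, the pale small bell in the narrow cell at the end. Lay the green-hooked bar lengthwise, hook up, on the upper half of the sloped chute and let go there, so that it slides down by itself and comes to rest against the stop.

Things in the scene. Friction and masses are not known exactly. Their poses are not given: they have to be found in the camera images.
- large_bell: Large beige birdseed bell with a GREEN hook, about 0.24 kg, upright: base 64 mm across (to 14 mm up), narrowing to a straight round neck 46 mm across from 34 to 74 mm up, flat top at 80 mm; a green plastic hook, 20 mm tall, 24 mm wide along the bell's x and 8 mm thick, stands on a round 22 mm foot on the middle of the top. Origin: centre of the underside, z up.
- dark_bell: Small dark-brown birdseed bell with a GREEN hook, about 0.13 kg, upright: base 52 mm across (to 12 mm up), narrowing to a straight round neck 34 mm across from 28 to 63 mm up, flat top at 68 mm; a green plastic hook, 20 mm tall, 24 mm wide along the bell's x and 8 mm thick, stands on a round 22 mm foot on the middle of the top. Origin: centre of the underside, z up.
- pale_bell: Small beige birdseed bell with a GREEN hook, about 0.12 kg, upright: base 52 mm across (to 12 mm up), narrowing to a straight round neck 34 mm across from 28 to 63 mm up, flat top at 68 mm; a green plastic hook, 20 mm tall, 24 mm wide along the bell's x and 8 mm thick, stands on a round 22 mm foot on the middle of the top. Origin: centre of the underside, z up.
- green_bar: Pressed beige birdseed bar, 70 mm (x) by 40 mm (y) by 34 mm tall, lying flat, with a GREEN plastic hook 20 mm tall, 24 mm wide along x and 8 mm thick on a round 22 mm foot on the middle of its top. Origin: centre of the underside, z up. About 0.11 kg.
- red_large_bell: Look-alike, stays: large beige bell with a RED hook; same size as the large bell: base 64 mm across (to 14 mm up), narrowing to a straight round neck 46 mm across from 34 to 74 mm up, flat top at 80 mm; the hook adds 20 mm. Origin: centre of the underside, z up.
- bare_bell: Look-alike, stays: small beige bell WITHOUT a hook; same size as the small bells: base 52 mm across (to 12 mm up), narrowing to a straight round neck 34 mm across from 28 to 63 mm up, flat top at 68 mm. Origin: centre of the underside, z up.
- red_bar: Look-alike, stays: Pressed beige birdseed bar, 70 mm (x) by 40 mm (y) by 34 mm tall, lying flat, with a RED plastic hook 20 mm tall, 24 mm wide along x and 8 mm thick on a round 22 mm foot on the middle of its top. Origin: centre of the underside, z up.
- crate: Fixed open crate, light wood, 244 (x) x 92 (y) x 30 mm tall; walls and floor 6 mm. Two full-height cross walls part it into 3 cells along x, all 80 mm inside in y and centred at y=0: WIDE (84 mm) at the +x end, centre x=+74 mm; narrow MIDDLE (68 mm), centre x=-8; narrow END (68 mm), centre x=-82. +x points roughly away from the robot. Origin: centre of underside, z up.
- chute: Fixed chute: slick steel channel, blue side rails, falls to its -x (roughly to the robot) at 0.384 rad; a bar let go slides to the blue stop. Surface 240 mm long, 56 wide; rails 6 thick, 10 high, stop 28 high. Surface in its frame (mm): low end at stop x=-111 z=25, middle x=0 z=70, high end x=112 z=115. Bar at stop: origin x=-79 z=38. Origin: on the bench under the middle, z up.

How it is judged:
By the outcome, as a careful person would: the job done as asked, in the order asked, and still so for the second after the job is handed in, with the robot touching nothing.
It also fails if it takes over 96 s, if anything falls off the work surface, if the arm or the gripper's body presses on something with over 40 N, if the wrist force passes 120 N, or if a joint passes its speed limit or range.

## Working session

There is one attempt and no reset: what is moved stays moved. The work goes in short steps, Python scripts to look and compute and a tool call to move; the robot and the scene stay as the last step left them, time stands still between calls to the robot, and variables do not carry over. Pictures are saved under pics/ and viewed, at most 14 in all, crops included, and the job is handed in when it is done.

Besides the shell and the picture viewer there is one more tool, called after "Request:" as name([rows], argument=value, ...), one row to a line, values as JSON. move_arm: Moves the arm, as the interface text tells. Its arguments: {"type":"object","properties":{"series":{"type":"array","items":{"type":"array","items":{"type":"array","items":{"type":"number"}}}}},"required":["series"]}

```bash
mkdir -p pics; python3 - <<'E'
from bench import ctrl,camera,calibration
import cv2,numpy as np
o=ctrl.get_obs();print({k:np.round(v,3) for k,v in o.items()})
for n in["side","top"]:
    p,d=camera(n);cv2.imwrite(f"pics/{n}0.png",p);np.save(n+"0.npy",d)
    c=calibration(n);R=cv2.Rodrigues(np.array(c["rvec"]))[0];print(n,np.round(c["intrinsics"],1).tolist(),(-R.T@np.array(c["tvec"]).ravel()).round(3),R.round(2).tolist())
E
```

```text
{'time_s': np.float64(0.0), 'q': array([-1.531,  0.182,  1.608,  0.   ,  1.354, -0.206]), 'dq': array([-0.001, -0.002, -0.   , -0.001,  0.002, -0.   ]), 'joint_efforts': array([ 2.0000e-03, -4.4486e+01, -3.5133e+01, -0.0000e+00,  9.0000e-03,
       -0.0000e+00]), 'eef_pos': array([ 0.14 , -0.557,  0.23 ]), 'eef_rot': array([-0.001,  0.992,  0.123,  0.   ]), 'wrist_force': array([ 0.412, -0.663,  0.393]), 'torque': array([-0.003,  0.041, -0.018]), 'grasp_force': np.float64(0.0), 'opening': np.float64(1.002)}
side [[501.2, 0.0, 316.0], [0.0, 501.2, 188.8], [0.0, 0.0, 1.0]] [-0.023  0.577  0.703] [[-0.72, -0.7, -0.02], [-0.44, 0.47, -0.77], [0.54, -0.54, -0.64]]
top [[417.2, 0.0, 325.7], [0.0, 417.2, 198.3], [0.0, 0.0, 1.0]] [0.389 0.019 1.084] [[0.01, -1.0, 0.0], [-0.99, -0.01, -0.16], [0.16, 0.0, -0.99]]
```

View pics/top0.png

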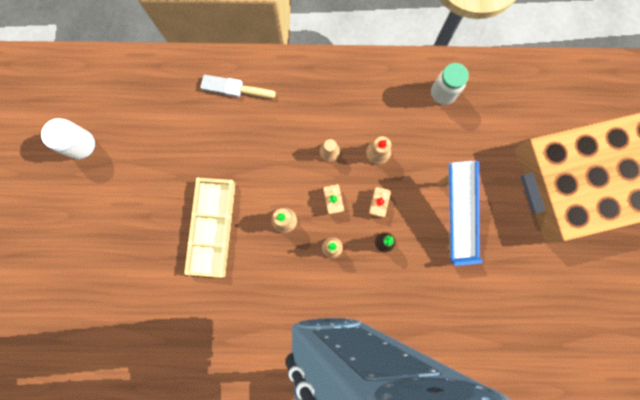

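View pics/side0.png

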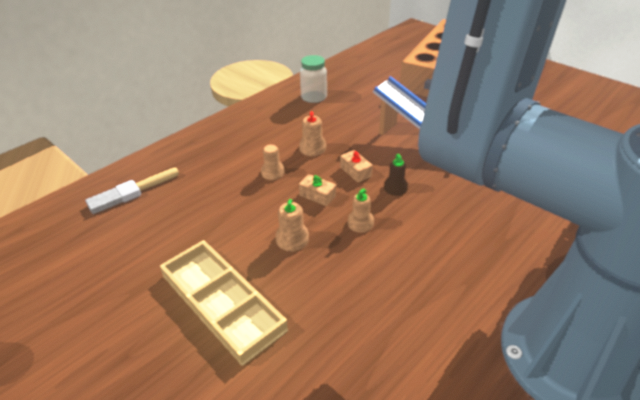

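The top picture shows the crate at (210,228), the chute at (465,212) with its stop at the bottom, the large bell at (283,218), the green bar at (333,199) and the red bar at (380,201). The pale bell is at (333,247), the dark bell at (386,242), the bare bell at (330,150) and the red large bell at (380,150).

```bash
cat >h.py <<'E'
from bench import ctrl,camera,calibration,order,outline_of
import cv2,numpy as np
def cam(n):
    c=calibration(n);R=cv2.Rodrigues(np.array(c["rvec"],float))[0];return np.array(c["intrinsics"]),R,np.array(c["tvec"],float).ravel()
def cloud(d,C):
    K,R,t=C;v,u=np.indices(d.shape)
    P=np.stack([(u-K[0,2])/K[0,0]*d,(v-K[1,2])/K[1,1]*d,d],-1)
    return (P-t)@R   # world = R^T (P-t)
def rect(xy):
    (c,s,a)=cv2.minAreaRect((xy*1000).astype(np.float32));
    if s[0]<s[1]: s=s[::-1];a+=90
    return np.round(c,1),np.round(s,1),round((a+90)%180-90,1)
E
python3 - <<'E'
from h import *
things="large_bell dark_bell pale_bell green_bar red_large_bell bare_bell red_bar crate chute".split()
H=dict(large_bell=.08,dark_bell=.068,pale_bell=.068,green_bar=.034,red_large_bell=.08,bare_bell=.068,red_bar=.034)
for n in["top","side"]:
    p,d=camera(n);C=cam(n);W=cloud(d,C);np.savez(n+".npz",p=p,d=d,W=W)
    for t in things:
        r=outline_of(t,n)
        if not r: print(n,t,None);continue
        m=r[0]["region"]&(d>0);w=W[m]
        np.save(f"{n}_{t}.npy",m)
        s=f"{n} {t} {r[0]['conf']:.2f} n{m.sum()} bbox{np.round(r[0]['bbox'])} zmax{w[:,2].max():.3f}"
        if t in H:
            h=H[t];b=p[m].astype(int)
            k=w[:,2]>h+.004; q=(abs(w[:,2]-h)<.005)
            s+=f" hook{k.sum()} {np.round(w[k].mean(0)*1000,1) if k.any() else ''} top{q.sum()} {rect(w[q][:,:2]) if q.sum()>4 else ''}"
        elif t=="crate": q=abs(w[:,2]-.03)<.006; s+=str(rect(w[q][:,:2]))
        else: s+=str(rect(w[:,:2]))
        print(s)
E
```

```text
top large_bell None
top dark_bell 0.53 n341 bbox[386. 243.  18.  18.] zmax0.091 hook47 [ 449.8 -130.6   80.8] top114 (array([ 449.7, -132. ]), array([32.1, 31. ]), -11.5)
top pale_bell 0.65 n301 bbox[333. 248.  19.  18.] zmax0.090 hook41 [435.1   3.7  81.3] top109 (array([434.4,   4.8]), array([31.6, 31.4]), -88.6)
top green_bar 0.94 n420 bbox[335. 201.  17.  30.] zmax0.056 hook50 [555.9   3.1  45.7] top365 (array([556.4,   2.1]), array([70.1, 39.3]), 11.8)
top red_large_bell 0.67 n534 bbox[379. 150.  27.  30.] zmax0.104 hook37 [ 685.4 -116.3   95.1] top199 (array([ 686.8, -117.4]), array([42.8, 41.5]), 35.9)
top bare_bell 0.71 n328 bbox[329. 151.  17.  21.] zmax0.073 hook2 [689.5  21.1  72.4] top133 (array([687.3,  13.1]), array([31.9, 31. ]), 62.7)
top red_bar 0.93 n452 bbox[379. 202.  23.  28.] zmax0.057 hook57 [ 550.1 -116.2   45. ] top384 (array([ 550.3, -116.5]), array([69.8, 40.1]), -13.1)
top crate 0.96 n3781 bbox[212. 228.  46.  99.] zmax0.037(array([483.3, 316.2]), array([244.2,  94.9]), -3.6)
top chute 0.74 n3151 bbox[462. 213.  41. 102.] zmax0.127(array([ 516. , -316.9]),
[... 571 characters left out ...]
rray([553. ,   0.8]), array([70.9, 40.6]), 12.2)
side red_large_bell 0.65 n793 bbox[313. 135.  26.  39.] zmax0.100 hook23 [ 680.1 -114.2   91.9] top132 (array([ 682.1, -116. ]), array([39.2, 38.8]), -88.6)
side bare_bell 0.69 n581 bbox[273. 162.  21.  36.] zmax0.070 hook0  top109 (array([683.1,  12.3]), array([30.3, 28.8]), -62.1)
side red_bar 0.65 n685 bbox[360. 167.  32.  32.] zmax0.055 hook45 [ 547.2 -116.5   47.5] top329 (array([ 547.7, -118.1]), array([70.7, 42.6]), -12.2)
side crate 0.84 n7566 bbox[224. 303. 127. 126.] zmax0.033(array([480.7, 313.8]), array([247.4,  93.7]), -3.6)
side chute 0.75 n639 bbox[356. 167.  32.  29.] zmax0.055(array([ 547., -117.]), array([70.8, 41.9]), -11.5)
```

```bash
cat >>h.py <<'E'
from scipy.spatial.transform import Rotation as Ro
def go(x,y,z,yaw):
    """mm, deg (world direction of tool x) -> tool shift mm, turn rad"""
    o=ctrl.get_obs();R=Ro.from_quat(np.r_[o["eef_rot"][1:],o["eef_rot"][0]]).as_matrix()
    cur=np.degrees(np.arctan2(R[1,0],R[0,0]))
    s=R.T@(np.array([x,y,z])-1000*np.array(o["eef_pos"]))
    print("shift",s.round(1),"turn",round(np.radians(cur-yaw),3),"curyaw",round(cur,1))
E
python3 - <<'E'
from h import *
z=np.load("top.npz");W=z["W"];p=z["p"].astype(int);m=np.load("top_chute.npy")
b,g,r=p[...,0],p[...,1],p[...,2]
blue=m&(b>r+60); st=m&(abs(b-r)<45)
w=W[st]*1000;
A=np.c_[w[:,:2],np.ones(len(w))]
for _ in range(4):
    c,*_=np.linalg.lstsq(A,w[:,2],rcond=None);e=abs(A@c-w[:,2]);k=e<max(3,2*np.median(e));A=A[k];w=w[k]
print("plane",c,"slope",np.hypot(*c[:2]),"az",np.degrees(np.arctan2(c[1],c[0])),len(w),rect(w[:,:2]/1000),w[:,2].min(),w[:,2].max())
wb=W[blue]*1000;print("blue",rect(wb[:,:2]/1000),wb[:,2].min(),wb[:,2].max())
# centre line x,y where plane z=70
ctr=rect(w[:,:2]/1000)[0];print("z at ctr",np.r_[ctr,1]@c)
go(500.5,128.5,170,-3.6)
E
```

```text
plane [ 4.01474259e-01  4.18769737e-02 -1.27304932e+02] slope 0.40365240162905897 az 5.954873351837615 1846 (array([ 522.9, -314.2]), array([228.8,  65.2]), 5.9) 20.776504957776606 117.36075774338022
blue (array([ 514. , -317.1]), array([236.3,  70.2]), 5.5) 21.079801868507744 127.3934909899252
z at ctr 69.4682125133895
shift [ 516.7 -577.9   61.3] turn 0.309 curyaw 14.1
```

Request:
move_arm([
  [[1,40,-45,0,0.05],[1,65,-72,0,0.1],[1,90,-100,0,0.15],[1,130,-145,0,0.2],[1,160,-180,0,0.25],[1,190,-212,0,0.309],[1,220,-246,0,0.309],[1,250,-279,0,0.309],[1,280,-313,0,0.309],[1,310,-346,0,0.309]],
])

```text
time_s: 1.93
eef_pos: [0.3345, -0.1873, 0.2317]
eef_rot: [0.0, 0.999, -0.032, 0.001]
wrist_force: [0.5, -0.2, -0.0]
opening: 1.003
grasp_force: 0.0
```

```bash
python3 - <<'E'
from h import *
o=ctrl.get_obs();print(o["eef_pos"]);go(500.5,128.5,170,-3.6)
E
```

```text
[ 0.33447104 -0.18727757  0.23166857]
shift [ 145.4 -325.8   61.5] turn -0.001 curyaw -3.7
```

Request:
move_arm([
  [[1,145,-326,30,0],[1,145,-326,30,0],[1,145,-326,30,0],[1,145,-326,30,0],[1,145,-326,30,0],[1,145,-326,30,0],[1,145,-326,30,0],[1,145,-326,30,0],[1,145,-326,30,0],[1,145,-326,30,0]],
])

```text
time_s: 2.77
eef_pos: [0.5004, 0.1312, 0.2008]
eef_rot: [-0.001, 1.0, -0.029, 0.0]
wrist_force: [-1.1, 0.1, -0.6]
opening: 1.0
grasp_force: 0.0
```

```bash
python3 - <<'E'
from h import *
o=ctrl.get_obs();print(o["eef_pos"])
p,d=camera("wrist");W=cloud(d,cam("wrist"));cv2.imwrite("pics/w1.png",p)
o=outline_of("large_bell","wrist")
if o:
    m=o[0]["region"]&(d>0);w=W[m];q=abs(w[:,2]-.08)<.005;print(o[0]["conf"],q.sum(),rect(w[q][:,:2]),w[w[:,2]>.086].mean(0))
p,d=camera("top");W=cloud(d,cam("top"))
m=np.load("top_chute.npy")&(d>0);b,r=p[...,0].astype(int),p[...,2].astype(int)
print(rect(W[m&(b>r+60)][:,:2]))
go(500.5,128.5,40,-3.6)
E
```

```text
[0.50041998 0.13118894 0.20083901]
0.98 1594 (array([500.5, 123.1]), array([43.1, 43.1]), -7.9) [0.50182148 0.12317447 0.09588328]
(array([ 514.6, -317.4]), array([237.4,  70.3]), 6.0)
shift [  1.6  -1.6 161. ] turn 0.001 curyaw -3.6
```

View pics/w1.png

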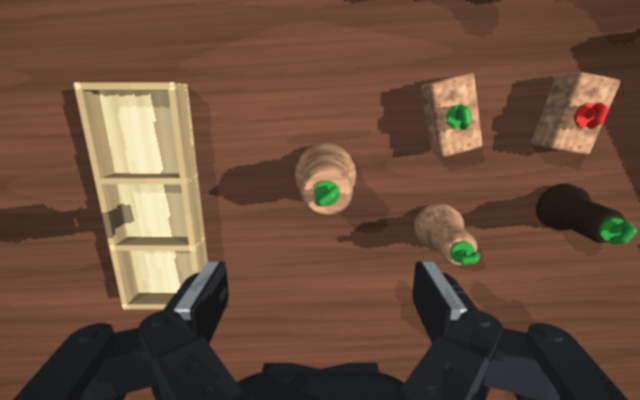

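The wrist view shows the large bell centred at (326,180) between the fingers, but the arm was still settling, so I am measuring again.

```bash
python3 - <<'E'
from h import *
print(ctrl.get_obs()["eef_pos"])
C=cam("wrist");p,d=camera("wrist");W=cloud(d,C)
for t,h in dict(large_bell=.08,pale_bell=.068,dark_bell=.068,green_bar=.034,crate=.03).items():
    o=outline_of(t,"wrist")
    if o:
        m=o[0]["region"]&(d>0);w=W[m];q=abs(w[:,2]-h)<.005;print(t,o[0]["conf"],q.sum(),rect(w[q][:,:2]),w[w[:,2]>h+.006].mean(0))
go(500.5,128.5,40,-3.6)
E
```

```text
[0.49892984 0.12710129 0.20102411]
large_bell 0.74 1607 (array([501.9, 125.2]), array([43.2, 42.6]), 59.1) [0.50286401 0.12518029 0.09605294]
pale_bell 0.87 632 (array([435.7,   3.5]), array([32.1, 27.2]), -45.7) [0.43441648 0.0033762  0.08281639]
dark_bell 0.8 775 (array([ 450.3, -131.1]), array([32.5, 25.8]), -25.1) [ 0.44986147 -0.13319406  0.08197986]
green_bar 0.83 3008 (array([ 5.548e+02, -5.000e-01]), array([70.2, 39.9]), 12.0) [0.55576551 0.00068805 0.04954361]
crate 0.96 5382 (array([480.9, 312.9]), array([244.4,  93.9]), -3.6) [0.50860441 0.18155277 0.23237686]
shift [  1.   -2.3 161.6] turn -0.002 curyaw -3.7
```

Request:
move_arm([
  [[1,2,0,40,0],[1,2,0,80,0],[1,2,0,115,0],[1,2,0,140,0],[1,2,0,155,0],[1,2,0,161,0],[1,2,0,161,0],[0.2,2,0,161,0],[0.2,2,0,161,0],[0.2,2,0,161,0]],
])

```text
time_s: 4.05
eef_pos: [0.5027, 0.127, 0.0419]
eef_rot: [-0.0, 0.999, -0.032, 0.002]
wrist_force: [-0.0, 0.2, -0.2]
opening: 0.602
grasp_force: 0.0
```

Request:
move_arm([
  [[0.2,0,0,0,0],[0.2,0,0,0,0],[0.2,0,0,0,0],[0.2,0,0,0,0],[0.2,0,0,-20,0],[0.2,0,0,-40,0],[0.2,0,0,-70,0],[0.2,0,0,-70,0],[0.2,0,0,-70,0],[0.2,0,0,-70,0]],
])

```text
time_s: 4.88
eef_pos: [0.5008, 0.1271, 0.11]
eef_rot: [0.0, 1.0, -0.032, -0.0]
wrist_force: [-0.2, -0.6, -3.3]
opening: 0.522
grasp_force: 62.4
```

```bash
python3 - <<'E'
from h import *
print(ctrl.get_obs()["eef_pos"])
C=cam("wrist");p,d=camera("wrist");W=cloud(d,C);cv2.imwrite("pics/w2.png",p)
o=outline_of("crate","wrist");m=o[0]["region"]&(d>0);w=W[m];q=abs(w[:,2]-.03)<.005;print(rect(w[q][:,:2]))
go(555.5,310,110,-3.6)
E
```

```text
[0.50082349 0.12706401 0.1099894 ]
(array([480.8, 313. ]), array([245. ,  94.1]), -3.5)
shift [  43.8 -186.1   -1.3] turn -0.0 curyaw -3.6
```

View pics/w2.png

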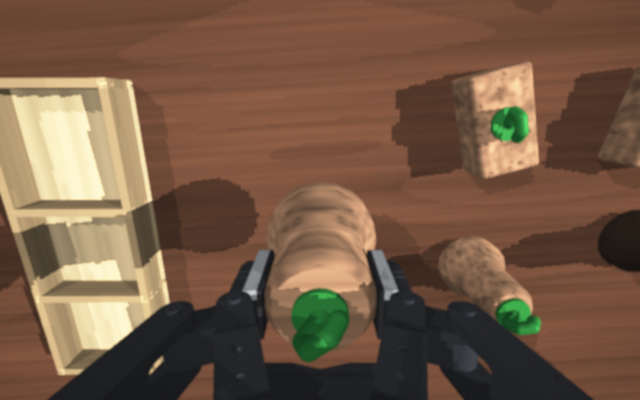

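The bell is held upright between the pads, with its hook at (320,320).

Request:
move_arm([
  [[0.2,9,-37,0,0],[0.2,18,-74,0,0],[0.2,26,-111,0,0],[0.2,35,-148,0,0],[0.2,40,-170,0,0],[0.2,43.5,-182,0,0],[0.2,43.5,-185,0,0],[0.2,43.5,-185,0,0],[0.2,43.5,-185,0,0],[0.2,43.5,-185,0,0]],
])

```text
time_s: 5.82
eef_pos: [0.5558, 0.3077, 0.1095]
eef_rot: [0.0, 0.999, -0.032, -0.001]
wrist_force: [-0.1, -0.9, -2.0]
opening: 0.52
grasp_force: 62.8
```

Request:
move_arm([
  [[0.2,0,0,12,0],[0.2,0,0,24,0],[0.2,0,0,36,0],[0.2,0,0,46,0],[0.2,0,0,52,0],[0.2,0,0,56,0],[0.2,0,0,59,0],[0.2,0,0,61,0],[0.2,0,0,61.5,0],[0.2,0,0,61.5,0]],
])

```text
time_s: 6.65
eef_pos: [0.5566, 0.3091, 0.0491]
eef_rot: [-0.0, 1.0, -0.032, 0.0]
wrist_force: [0.2, -0.4, -3.0]
opening: 0.518
grasp_force: 62.8
```

Request:
move_arm([
  [[0.2,0,0,1,0],[0.2,0,0,2,0],[0.2,0,0,2,0],[0.2,0,0,2,0],[0.2,0,0,2,0],[0.2,0,0,2,0],[0.2,0,0,2,0],[0.2,0,0,2,0],[0.2,0,0,2,0],[0.2,0,0,2,0]],
])

```text
time_s: 7.48
eef_pos: [0.557, 0.3092, 0.0482]
eef_rot: [-0.0, 1.0, -0.032, 0.001]
wrist_force: [-3.3, -0.5, 5.4]
opening: 0.526
grasp_force: 63.5
```

Request:
move_arm([
  [[0.9,0,0,0,0],[0.9,0,0,0,0],[0.9,0,0,0,0],[0.9,0,0,0,0],[0.9,0,0,0,0],[0.9,0,0,-15,0],[0.9,0,0,-40,0],[0.9,0,0,-75,0],[1,0,0,-115,0],[1,0,0,-125,0]],
])

```text
time_s: 8.32
eef_pos: [0.5597, 0.3101, 0.179]
eef_rot: [-0.002, 0.999, -0.032, 0.005]
wrist_force: [1.8, 0.8, 1.6]
opening: 1.0
grasp_force: 0.0
```

```bash
python3 - <<'E'
from h import *
print(ctrl.get_obs()["eef_pos"])
p,d=camera("top");cv2.imwrite("pics/t2.png",cv2.resize(p[150:300,150:350],None,fx=3,fy=3))
p,d=camera("side");cv2.imwrite("pics/s2.png",cv2.resize(p[160:380,120:420],None,fx=2.5,fy=2.5))
go(448.5,-131.5,170,-3.6)
E
```

```text
[0.55966626 0.31014501 0.17900272]
shift [-82.3 447.4   4.2] turn -0.0 curyaw -3.6
```

View pics/s2.png

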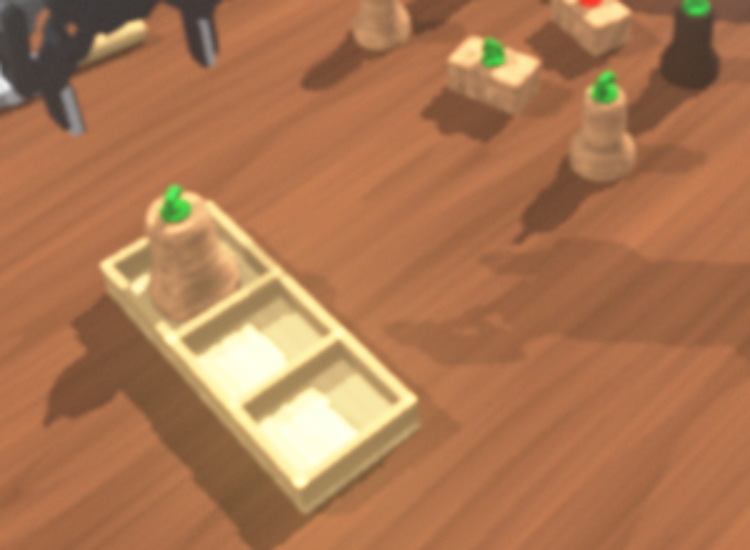

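The large bell is in the wide cell (190,260 in the crop). I am checking that it stands upright and moving on towards the dark bell.

Request:
move_arm([
  [[1,-7,40,5,0],[1,-15,80,5,0],[1,-22,120,5,0],[1,-30,161,5,0],[1,-37,202,5,0],[1,-44,243,5,0],[1,-52,284,5,0],[1,-60,325,5,0],[1,-67,366,5,0],[1,-75,405,5,0]],
])

```text
time_s: 9.25
eef_pos: [0.4542, -0.0919, 0.1653]
eef_rot: [-0.0, 1.0, -0.032, -0.001]
wrist_force: [1.2, -1.2, -0.9]
opening: 1.001
grasp_force: 0.0
```

```bash
python3 - <<'E'
from h import *
for n in["top","side"]:
    C=cam(n);p,d=camera(n);W=cloud(d,C)
    o=outline_of("large_bell",n)
    if not o: print(n,0);m=(abs(W[...,0]-.556)<.05)&(abs(W[...,1]-.31)<.05)&(W[...,2]>.04)
    else: m=o[0]["region"]&(d>0)
    w=W[m];q=abs(w[:,2]-.086)<.005;print(n,rect(w[q][:,:2]),w[:,2].max(),w[w[:,2]>.093].mean(0),rect(w[(w[:,2]>.045)&(w[:,2]<.075)][:,:2]))
    A=np.c_[w[q],];k=np.linalg.svd(A-A.mean(0))[2][2];print(k)
go(448.5,-131.5,170,-3.6)
E
```

```text
top (array([558.1, 309.8]), array([44.3, 40.7]), 46.7) 0.10779314162525881 [0.55741288 0.30970965 0.10304311] (array([550.9, 298. ]), array([44.4, 18. ]), -29.0)
[ 0.00600728 -0.02827965  0.999582  ]
side (array([553.7, 310.2]), array([42. , 40.3]), -78.6) 0.10700279481809571 [0.55268236 0.3109109  0.1008476 ] (array([542.7, 314.9]), array([45.1, 21.7]), 65.3)
[-0.06230928  0.03696778  0.99737202]
shift [-3.8 40.7 -4.5] turn -0.004 curyaw -3.8
```

Request:
move_arm([
  [[1,-4,36,0,0],[1,-4,41,0,0],[1,-4,41,0,0],[1,-4,41,35,0],[1,-4,41,70,0],[1,-4,41,100,0],[1,-4,41,120,0],[1,-4,41,130,0],[1,-4,41,134,0],[1,-4,41,134,0]],
])

```text
time_s: 10.28
eef_pos: [0.4493, -0.1299, 0.0322]
eef_rot: [-0.0, 1.0, -0.031, -0.001]
wrist_force: [-0.2, 0.2, -1.1]
opening: 0.999
grasp_force: 0.0
```

Request:
move_arm([
  [[0,0,0,0,0],[0,0,0,0,0],[0,0,0,0,0],[0,0,0,0,0],[0,0,0,0,0],[0,0,0,0,0],[0,0,0,0,0],[0,0,0,0,0],[0,0,0,0,0],[0,0,0,0,0]],
])

```text
time_s: 11.12
eef_pos: [0.4501, -0.1317, 0.034]
eef_rot: [0.0, 0.999, -0.032, 0.001]
wrist_force: [-2.5, 0.5, 8.8]
opening: 0.377
grasp_force: 59.3
```

Request:
move_arm([
  [[0,0,0,-10,0],[0,0,0,-30,0],[0,0,0,-60,0],[0,0,0,-95,0],[0,0,0,-125,0],[0,0,0,-136,0],[0,0,0,-136,0],[0,0,0,-136,0],[0,0,0,-136,0],[0,0,0,-136,0]],
])

```text
time_s: 11.95
eef_pos: [0.4481, -0.1305, 0.1667]
eef_rot: [-0.001, 0.999, -0.032, -0.002]
wrist_force: [0.4, -0.4, -0.7]
opening: 0.38
grasp_force: 59.7
```

```bash
python3 - <<'E'
from h import *
print(ctrl.get_obs()["eef_pos"]);p,d=camera("wrist");cv2.imwrite("pics/w3.png",p)
go(473.5,314.5,170,-3.6)
E
```

```text
[ 0.44806743 -0.13046847  0.16672052]
shift [  -2.9 -445.8   -2.4] turn -0.0 curyaw -3.6
```

View pics/w3.png

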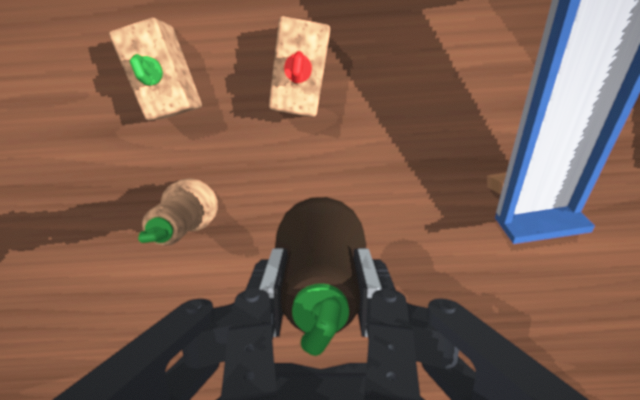

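The dark bell is held upright between the pads, with its hook at (320,315).

Request:
move_arm([
  [[0,0,-30,0,0],[0,0,-70,0,0],[0,0,-110,0,0],[0,0,-150,0,0],[0,-1,-190,0,0],[0,-1,-230,0,0],[0,-1,-270,0,0],[0,-2,-310,0,0],[0,-2,-350,0,0],[0,-2,-385,0,0]],
])

```text
time_s: 12.83
eef_pos: [0.4706, 0.2555, 0.1673]
eef_rot: [0.0, 1.0, -0.031, -0.001]
wrist_force: [0.5, -0.4, -0.2]
opening: 0.379
grasp_force: 59.9
```

Request:
move_arm([
  [[0,-1,-30,0,0],[0,-1,-50,0,0],[0,-1,-60,0,0],[0,-1,-60,0,0],[0,-1,-60,20,0],[0,-1,-60,40,0],[0,-1,-60,60,0],[0,-1,-60,70,0],[0,-1,-60,70,0],[0,-1,-60,70,0]],
])

```text
time_s: 13.67
eef_pos: [0.4744, 0.3121, 0.0985]
eef_rot: [0.0, 0.999, -0.032, -0.001]
wrist_force: [0.8, 0.2, -0.1]
opening: 0.381
grasp_force: 59.9
```

```bash
python3 - <<'E'
from h import *
print(ctrl.get_obs()["eef_pos"]);p,d=camera("wrist")
C=cam("wrist");p,d=camera("wrist");W=cloud(d,C);o=outline_of("crate","wrist");cv2.imwrite("pics/w4.png",p)
if o: m=o[0]["region"]&(d>0);w=W[m];q=abs(w[:,2]-.03)<.005;print(rect(w[q][:,:2]))
go(473.5,314.5,40,-3.6)
E
```

```text
[0.47436638 0.3120735  0.09845037]
(array([480.6, 313.2]), array([245.5,  92.6]), -3.5)
shift [-2.3 -1.2 60.3] turn -0.001 curyaw -3.6
```

View pics/w4.png

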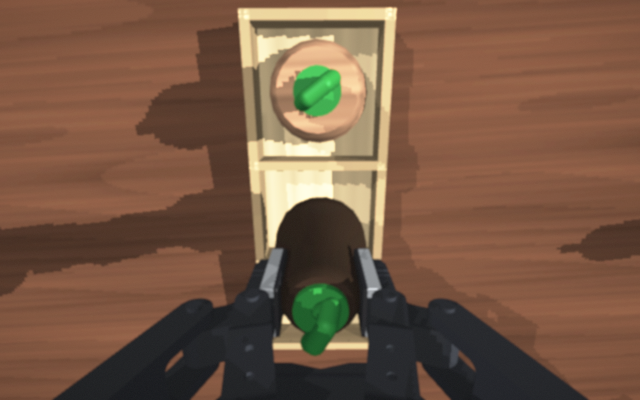

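The large bell stands in the wide cell (318,90), and the dark bell is above the middle cell.

Request:
move_arm([
  [[0,-1.5,-0.5,12,0],[0,-1.5,-0.5,24,0],[0,-1.5,-0.5,36,0],[0,-1.5,-0.5,46,0],[0,-1.5,-0.5,52,0],[0,-1.5,-0.5,56,0],[0,-1.5,-0.5,58,0],[0,-1.5,-0.5,59,0],[0,-1.5,-0.5,60,0],[0,-1.5,-0.5,60,0]],
])

```text
time_s: 14.65
eef_pos: [0.4724, 0.3135, 0.0402]
eef_rot: [0.001, 1.0, -0.031, -0.001]
wrist_force: [-8.2, -4.5, 13.7]
opening: 0.374
grasp_force: 61.4
```

Request:
move_arm([
  [[0,0,0,-1,0],[0,0,0,-1.5,0],[0.9,0,0,-1.5,0],[0.9,0,0,-1.5,0],[0.9,0,0,-1.5,0],[0.9,0,0,-1.5,0],[0.9,0,0,-1.5,0],[0.9,0,0,-20,0],[0.9,0,0,-50,0],[1,0,0,-90,0]],
])

```text
time_s: 15.48
eef_pos: [0.4706, 0.3126, 0.1266]
eef_rot: [0.001, 0.999, -0.032, -0.003]
wrist_force: [0.0, 0.8, -0.7]
opening: 0.996
grasp_force: 0.0
```

Request:
move_arm([
  [[1,0,0,-30,0],[1,-5,35,-40,0],[1,-8,75,-40,0],[1,-12,115,-40,0],[1,-15,155,-40,0],[1,-18,195,-40,0],[1,-20,235,-40,0],[1,-21,270,-40,0],[1,-21,295,-40,0],[1,-21,305,-40,0]],
])

```text
time_s: 16.32
eef_pos: [0.4327, 0.0078, 0.1691]
eef_rot: [0.0, 0.999, -0.033, 0.0]
wrist_force: [0.5, 0.5, -0.1]
opening: 0.998
grasp_force: 0.0
```

```bash
python3 - <<'E'
from h import *
camera("top");camera("top")
for n in["top","side"]:
    C=cam(n);p,d=camera(n);W=cloud(d,C)
    for t,h in dict(dark_bell=.074,large_bell=.086,pale_bell=.068,crate=.03).items():
        o=outline_of(t,n)
        if o: m=o[0]["region"]&(d>0);w=W[m];q=abs(w[:,2]-h)<.005;print(n,t,q.sum(),rect(w[q][:,:2]),w[:,2].max(),w[w[:,2]>h+.007].mean(0))
print(ctrl.get_obs()["eef_pos"])
go(433.5,4,33,-3.6)
E
```

```text
top dark_bell 103 (array([474.1, 314.9]), array([31.8, 28.8]), -1.3) 0.09844318308307887 [0.47389006 0.31468716 0.09085391]
top large_bell 210 (array([557.4, 309.6]), array([45., 42.]), -2.1) 0.110591069862032 [0.55712041 0.30930273 0.10314343]
top crate 849 (array([483.1, 315.8]), array([243.6,  93.8]), -3.6) 0.08392011476637637 [0.51716269 0.32576282 0.07581709]
side dark_bell 222 (array([470.3, 315. ]), array([32.7, 30.7]), -37.3) 0.09451589393599422 [0.46826191 0.31627086 0.09012137]
side large_bell 326 (array([527.4, 304.7]), array([94.7, 41.5]), 11.5) 0.10703794893726122 [0.5513948  0.31100268 0.10080403]
side pale_bell 127 (array([430. ,   5.6]), array([29.7, 25.6]), 52.2) 0.08838767705235685 [0.43064822 0.00504843 0.08319583]
side crate 1627 (array([481.1, 314.1]), array([247.3,  93.4]), -3.3) 0.0730739836208575 [0.46438349 0.30106649 0.06516235]
[0.4327747  0.01127621 0.16870986]
shift [  1.2   7.2 135.7] turn 0.001 curyaw -3.6
```

Request:
move_arm([
  [[1,1,6,20,0],[1,1,6,45,0],[1,1,6,75,0],[1,1,6,100,0],[1,1,6,118,0],[1,1,6,128,0],[1,1,6,134,0],[1,1,6,135,0],[0,1,6,135,0],[0,1,6,135,0]],
])

```text
time_s: 17.75
eef_pos: [0.4345, 0.0044, 0.0348]
eef_rot: [0.0, 1.0, -0.032, 0.001]
wrist_force: [-0.8, 0.7, -0.6]
opening: 0.748
grasp_force: 0.0
```

Request:
move_arm([
  [[0,0,0,0,0],[0,0,0,0,0],[0,0,0,0,0],[0,0,0,0,0],[0,0,0,0,0],[0,0,0,0,0],[0,0,0,0,0],[0,0,0,0,0],[0,0,0,0,0],[0,0,0,0,0]],
])

```text
time_s: 18.58
eef_pos: [0.4343, 0.0043, 0.0349]
eef_rot: [0.0, 1.0, -0.032, 0.001]
wrist_force: [-2.0, -0.2, 8.1]
opening: 0.378
grasp_force: 59.4
```

Request:
move_arm([
  [[0,0,0,-10,0],[0,0,0,-30,0],[0,0,0,-55,0],[0,0,0,-80,0],[0,0,0,-95,0],[0,0,0,-100,0],[0,0,0,-100,0],[0,0,0,-100,0],[0,0,0,-100,0],[0,0,0,-100,0]],
])

```text
time_s: 19.42
eef_pos: [0.4324, 0.0049, 0.1325]
eef_rot: [-0.0, 0.999, -0.032, -0.001]
wrist_force: [0.5, -0.1, -0.9]
opening: 0.377
grasp_force: 59.7
```

```bash
python3 - <<'E'
from h import *
print(ctrl.get_obs()["eef_pos"])
go(400,319,133,-3.6)
E
```

```text
[0.43236722 0.00485814 0.13249101]
shift [-5.220e+01 -3.115e+02 -2.000e-01] turn -0.0 curyaw -3.6
```

Request:
move_arm([
  [[0,-6,-35,0,0],[0,-12,-75,0,0],[0,-19,-115,0,0],[0,-26,-155,0,0],[0,-32,-195,0,0],[0,-39,-235,0,0],[0,-45,-270,0,0],[0,-50,-297,0,0],[0,-52,-308,0,0],[0,-52,-311,0,0]],
])

```text
time_s: 20.25
eef_pos: [0.4, 0.3197, 0.1326]
eef_rot: [0.0, 1.0, -0.03, -0.001]
wrist_force: [0.0, -0.8, -1.2]
opening: 0.375
grasp_force: 60.1
```

```bash
python3 - <<'E'
from h import *
camera("wrist");C=cam("wrist");p,d=camera("wrist");W=cloud(d,C);o=outline_of("crate","wrist");cv2.imwrite("pics/w5.png",p)
if o: m=o[0]["region"]&(d>0);w=W[m];q=abs(w[:,2]-.03)<.005;print(rect(w[q][:,:2]))
go(400,319,41,-3.6)
E
```

```text
(array([450. , 314.9]), array([182.8,  92.3]), -3.4)
shift [-1.  -1.9 92.1] turn -0.001 curyaw -3.6
```

View pics/w5.png

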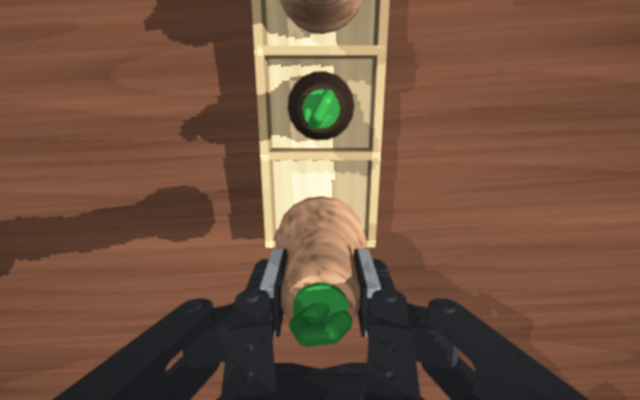

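The dark bell stands centred in the middle cell (321,108), and the pale bell is above the end cell.

Request:
move_arm([
  [[0,-0.5,-1,20,0],[0,-0.5,-1,40,0],[0,-0.5,-1,58,0],[0,-0.5,-1,70,0],[0,-0.5,-1,79,0],[0,-0.5,-1,84,0],[0,-0.5,-1,87,0],[0,-0.5,-1,89,0],[0,-0.5,-1,90.5,0],[0,-0.5,-1,90.5,0]],
])

```text
time_s: 21.23
eef_pos: [0.4011, 0.3193, 0.0437]
eef_rot: [-0.0, 0.999, -0.032, 0.0]
wrist_force: [-1.1, 0.6, -1.2]
opening: 0.376
grasp_force: 60.1
```

Request:
move_arm([
  [[0,0,0,1,0],[0,0,0,1.5,0],[0,0,0,1.5,0],[0,0,0,1.5,0],[0,0,0,1.5,0],[0,0,0,1.5,0],[0,0,0,1.5,0],[0,0,0,1.5,0],[0,0,0,1.5,0],[0,0,0,1.5,0]],
])

```text
time_s: 22.07
eef_pos: [0.4008, 0.3193, 0.0418]
eef_rot: [-0.0, 1.0, -0.032, 0.0]
wrist_force: [0.2, -1.2, -1.1]
opening: 0.378
grasp_force: 60.1
```

Request:
move_arm([
  [[0,0,0,0.7,0],[0,0,0,1.2,0],[0,0,0,1.2,0],[0,0,0,1.2,0],[0,0,0,1.2,0],[0,0,0,1.2,0],[0,0,0,1.2,0],[0,0,0,1.2,0],[0,0,0,1.2,0],[0,0,0,1.2,0]],
])

```text
time_s: 22.9
eef_pos: [0.4008, 0.3193, 0.041]
eef_rot: [-0.0, 1.0, -0.032, 0.0]
wrist_force: [-2.4, -0.8, 5.4]
opening: 0.373
grasp_force: 60.7
```

Request:
move_arm([
  [[0.9,0,0,0,0],[0.9,0,0,0,0],[0.9,0,0,0,0],[0.9,0,0,0,0],[0.9,0,0,0,0],[0.9,0,0,-15,0],[0.9,0,0,-40,0],[0.9,0,0,-75,0],[1,0,0,-110,0],[1,0,0,-125,0]],
])

```text
time_s: 23.73
eef_pos: [0.4027, 0.3203, 0.1702]
eef_rot: [-0.001, 0.999, -0.032, 0.003]
wrist_force: [0.8, 1.8, 0.5]
opening: 0.999
grasp_force: 0.0
```

Request:
move_arm([
  [[1,17,20,0,0],[1,35,55,0,0],[1,52,90,0,0],[1,70,125,0,0],[1,87,160,0,0],[1,105,195,0,-0.05],[1,122,230,0,-0.1],[1,140,265,0,-0.15],[1,155,290,0,-0.22],[1,160,300,0,-0.272]],
])

```text
time_s: 24.57
eef_pos: [0.5432, 0.0057, 0.1658]
eef_rot: [0.001, 0.995, 0.104, 0.001]
wrist_force: [-0.6, 0.4, 0.3]
opening: 1.0
grasp_force: 0.0
```

```bash
python3 - <<'E'
from h import *
camera("wrist");camera("wrist");print(ctrl.get_obs()["eef_pos"])
for n in["top","side"]:
    p,d=camera(n);W=cloud(d,cam(n));o=outline_of("pale_bell",n);print(n,len(o))
    m=o[0]["region"]&(d>0) ;w=W[m];q=abs(w[:,2]-.074)<.005;print(rect(w[q][:,:2]),w[:,2].max()) if q.any() else 0
for n in["wrist","top","side"]:
    C=cam(n);p,d=camera(n);W=cloud(d,C)
    for t in["green_bar","red_bar"]:
        o=outline_of(t,n)
        if o: m=o[0]["region"]&(d>0);w=W[m];q=abs(w[:,2]-.034)<.005;print(n,t,o[0]["conf"],q.sum(),rect(w[q][:,:2]),w[w[:,2]>.04].mean(0))
    o=outline_of("chute",n)
    if o:
        m=o[0]["region"]&(d>0);b=p[...,0].astype(int)-p[...,2]>60;print("chute",m.sum(),rect(W[m&b][:,:2]),rect(W[m][:,:2]))
    if n=="wrist":cv2.imwrite("pics/w6.png",p)
go(555,1,16,12)
E
```

```text
[0.54220206 0.00753126 0.1654776 ]
top 1
(array([401.9, 321.3]), array([31.7, 31.3]), 88.3) 0.09677163587220117
side 1
(array([395.9, 321.8]), array([32.6, 26.6]), 52.6) 0.09484170845300917
wrist green_bar 0.83 3228 (array([555.6,  -0.9]), array([68.7, 40.1]), 12.1) [ 5.56789150e-01 -5.00011672e-04  5.03905428e-02]
wrist red_bar 0.85 2909 (array([ 549.4, -119.3]), array([69.9, 40.6]), -12.9) [ 0.550759   -0.11821021  0.04884826]
chute 4327 (array([ 502.3, -219.3]), array([345.1,  55. ]), 59.2) (array([ 529.3, -276.8]), array([416.6, 160.2]), 59.2)
top green_bar 0.48 139 (array([533.6,  -3.1]), array([39.3, 22.8]), -77.4) [nan nan nan]
top red_bar 0.75 386 (array([ 549.9, -116.4]), array([69.9, 39.6]), -14.0) [ 0.54991624 -0.11597339  0.05084586]
chute 3195 (array([ 532.5, -326.5]), array([273.7, 110.7]), -0.4) (array([ 531.9, -336.1]), array([273.5, 118.9]), 3.6)
side green_bar 0.94 394 (array([553.7,   0.6]), array([69.7, 43. ]), 11.1) [0.55250794 0.00148607 0.04830452]
side red_bar 0.6 322 (array([ 548.2, -118. ]), array([74.4, 41.1]), -12.6) [ 0.54748761 -0.11703851  0.04805644]
chute 2329 (array([ 535. , -316.2]), array([189.5,  72.9]), 6.4) (array([ 581.2, -321.4]), array([304.8, 118.6]), -14.8)
shift [ 11.4  11.4 149.6] turn -0.001 curyaw 12.0<stdin>:10: RuntimeWarning: Mean of empty slice.
  ret = um.true_divide(
```

View pics/w6.png

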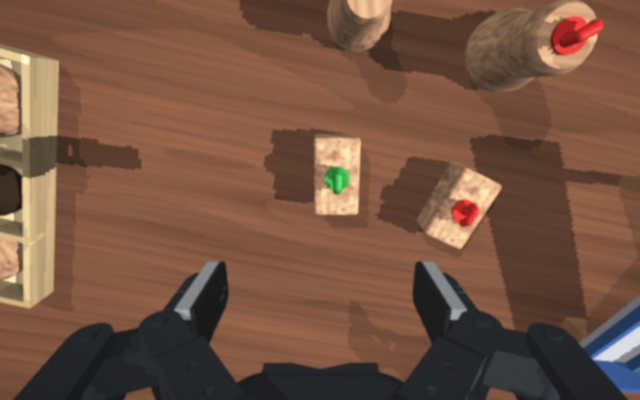

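Request:
move_arm([
  [[1,8,8,10,0],[1,11,12,30,0],[1,11,12,60,0],[1,11,12,90,0],[1,11,12,118,0],[1,11,12,136,0],[1,11,12,145,0],[1,11,12,148.5,0],[1,11,12,148.5,0],[0,11,12,148.5,0]],
])

```text
time_s: 26.3
eef_pos: [0.5558, 0.0001, 0.0183]
eef_rot: [0.0, 0.995, 0.104, 0.001]
wrist_force: [-0.3, 0.0, 0.2]
opening: 0.888
grasp_force: 0.0
```

Request:
move_arm([
  [[0,0,0,0,0],[0,0,0,0,0],[0,0,0,0,0],[0,0,0,0,0],[0,0,0,0,0],[0,0,0,0,0],[0,0,0,0,0],[0,0,0,0,0],[0,0,0,0,0],[0,0,0,0,0]],
])

```text
time_s: 27.13
eef_pos: [0.5559, 0.0001, 0.0186]
eef_rot: [0.0, 0.995, 0.104, 0.001]
wrist_force: [-1.4, 0.2, 6.4]
opening: 0.455
grasp_force: 61.8
```

Request:
move_arm([
  [[0,0,0,-10,0],[0,0,0,-30,0],[0,0,0,-60,0],[0,0,0,-95,0],[0,0,0,-130,0],[0,0,0,-165,0],[0,0,0,-180,0],[0,0,0,-183,0],[0,0,0,-183,0],[0,0,0,-183,0]],
])

```text
time_s: 27.97
eef_pos: [0.5537, 0.0005, 0.1988]
eef_rot: [-0.0, 0.995, 0.104, -0.001]
wrist_force: [-0.7, 1.0, -2.2]
opening: 0.449
grasp_force: 60.9
```

```bash
python3 - <<'E'
from h import *
print(ctrl.get_obs()["eef_pos"])
p,d=camera("side");cv2.imwrite("pics/s7.png",cv2.resize(p[20:220,240:500],None,fx=2.5,fy=2.5))
z=np.load("top.npz");W=z["W"];p=z["p"].astype(int);m=np.load("top_chute.npy")
b=p[...,0]-p[...,2]
w=W[m&(b>60)]*1000
# chute frame: rails' lateral centre and lengthwise
a=np.radians(5.8);ex=np.array([np.cos(a),np.sin(a)]);ey=np.array([-ex[1],ex[0]])
u=w[:,:2]@ex;v=w[:,:2]@ey
print("u",np.percentile(u,[0,1,99,100]),"v",np.percentile(v,[0,1,99,100]),"v by u",[np.round(np.percentile(v[(u>c)&(u<c+40)],[1,99]),1).tolist() for c in range(380,580,40)])
hi=u>u.max()-8;print("hi end z",w[hi,2].max())
c=np.array([520,-316]);print("origin uv guess",c@ex,c@ey)
E
```

```text
[5.53680079e-01 5.26191232e-04 1.98796084e-01]
u [361.22832953 362.12133346 595.64812333 597.66995485] v [-403.14903178 -401.79401361 -333.22988308 -332.62622651] v by u [[-401.1, -333.8], [-402.0, -333.4], [-401.6, -333.2], [-401.5, -333.2], [-402.0, -333.1]]
hi end z 127.3934909899252
origin uv guess 485.4041786811589 -366.9315785250292
```

View pics/s7.png

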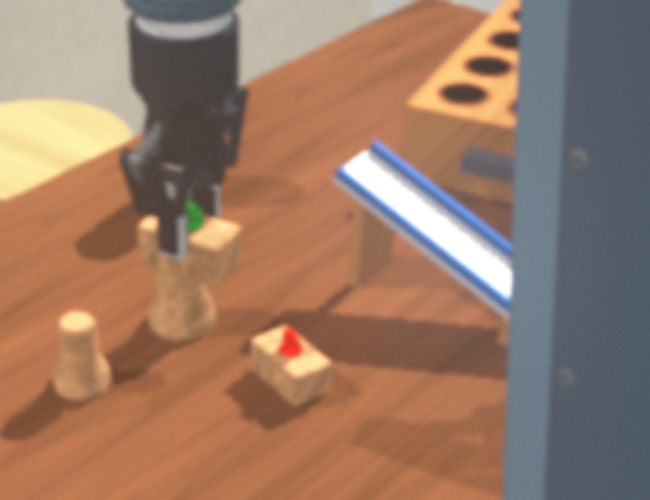

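```bash
python3 - <<'E'
from h import *
go(574.7,-311,145,5.8)
E
```

```text
shift [-43.5 309.3  52.8] turn 0.108 curyaw 12.0
```

Request:
move_arm([
  [[0,-5,35,0,0],[0,-11,75,0,0],[0,-16,115,0,0.05],[0,-22,155,0,0.1],[0,-27,195,0,0.108],[0,-33,235,0,0.108],[0,-38,270,0,0.108],[0,-42,297,0,0.108],[0,-43.5,309,0,0.108],[0,-43.5,309,0,0.108]],
])

```text
time_s: 28.85
eef_pos: [0.5749, -0.3134, 0.1974]
eef_rot: [-0.001, 0.999, 0.049, -0.001]
wrist_force: [0.3, 0.6, -0.8]
opening: 0.45
grasp_force: 61.0
```

Request:
move_arm([
  [[0,0,0,10,0],[0,0,0,20,0],[0,0,0,30,0],[0,0,0,40,0],[0,0,0,50,0],[0,0,0,56,0],[0,0,0,60,0],[0,0,0,60,0],[0,0,0,60,0],[0,0,0,60,0]],
])

```text
time_s: 29.68
eef_pos: [0.5766, -0.3113, 0.1408]
eef_rot: [0.0, 0.999, 0.05, 0.0]
wrist_force: [-0.3, 0.0, -1.7]
opening: 0.451
grasp_force: 61.0
```

```bash
python3 - <<'E'
from h import *
C=cam("wrist");p,d=camera("wrist");W=cloud(d,C);cv2.imwrite("pics/w8.png",p)
m=(p[...,0].astype(int)-p[...,2]>60)&(d>0)&(W[...,2]>.08);w=W[m][:,:2]*1000
a=np.radians(5.8);ex=np.array([np.cos(a),np.sin(a)]);ey=np.array([-ex[1],ex[0]])
u,v=w@ex,w@ey;print("v",np.percentile(v,[0.5,99.5]),"u",np.percentile(u,[.5,99.5]))
z=ctrl.get_obs()["eef_pos"]*1000;print(z,z[:2]@ex,z[:2]@ey)
go(574.7,-311,125,5.8)
E
```

```text
v [-404.10615543 -336.42959612] u [529.67813741 599.76652201]
[ 576.65234099 -311.37308944  140.95563959] 542.234078290661 -368.05343027238166
shift [-1.9 -0.6 16. ] turn -0.0 curyaw 5.8
```

View pics/w8.png

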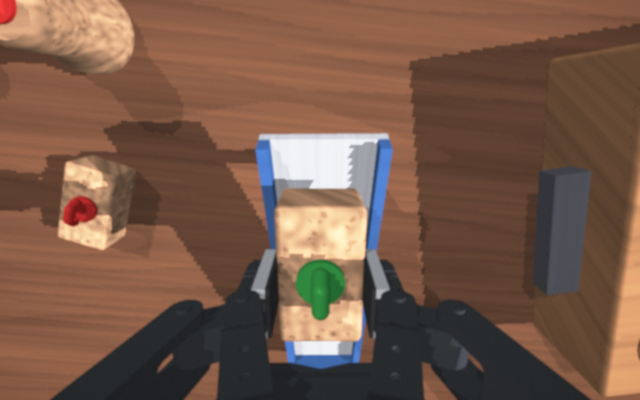

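The bar hangs level and centred over the channel, with its hook at (320,290). I am lowering it to contact and letting the slope tilt it in the pads.

Request:
move_arm([
  [[0,0,1,5,0],[0,0,1,10,0],[0,0,1,13,0],[0,0,1,15,0],[0,0,1,17,0],[0,0,1,17,0],[0,0,1,17,0],[0,0,1,17,0],[0,0,1,17,0],[0,0,1,17,0]],
])

```text
time_s: 30.57
eef_pos: [0.5761, -0.3121, 0.1234]
eef_rot: [0.0, 0.999, 0.05, -0.0]
wrist_force: [-3.9, 0.8, 5.5]
opening: 0.451
grasp_force: 61.6
```

Contact. I keep pressing in small steps.

Request:
move_arm([
  [[0,0,0,1,0],[0,0,0,2,0],[0,0,0,3,0],[0,0,0,3,0],[0,0,0,3,0],[0,0,0,3,0],[0,0,0,3,0],[0,0,0,3,0],[0,0,0,3,0],[0,0,0,3,0]],
])

```text
time_s: 31.4
eef_pos: [0.576, -0.3122, 0.1228]
eef_rot: [0.0, 0.999, 0.051, -0.0]
wrist_force: [-11.5, 5.5, 18.8]
opening: 0.45
grasp_force: 63.4
```

Request:
move_arm([
  [[0,0,0,1,0],[0,0,0,2,0],[0,0,0,3,0],[0,0,0,4,0],[0,0,0,4,0],[0,0,0,4,0],[0,0,0,4,0],[0,0,0,4,0],[0,0,0,4,0],[0,0,0,4,0]],
])

```text
time_s: 32.23
eef_pos: [0.576, -0.3141, 0.1211]
eef_rot: [0.002, 0.999, 0.05, 0.0]
wrist_force: [-18.1, 2.3, 28.9]
opening: 0.448
grasp_force: 65.4
```

Request:
move_arm([
  [[0,0,0,1,0],[0,0,0,2,0],[0,0,0,3,0],[0,0,0,4,0],[0,0,0,4,0],[0,0,0,4,0],[0,0,0,4,0],[0,0,0,4,0],[0,0,0,4,0],[0,0,0,4,0]],
])

```text
time_s: 33.07
eef_pos: [0.5752, -0.3146, 0.1171]
eef_rot: [0.002, 0.999, 0.05, -0.001]
wrist_force: [-20.1, 2.0, 29.1]
opening: 0.454
grasp_force: 68.6
```

```bash
python3 - <<'E'
from h import *
p,d=camera("side");a=cv2.resize(p[20:170,330:530],None,fx=2,fy=2)
p,d=camera("wrist");cv2.imwrite("pics/c9.png",np.hstack([a,cv2.resize(p[100:400,120:520],None,fx=1,fy=1)]))
E
```

```text
(no output)
```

View pics/c9.png

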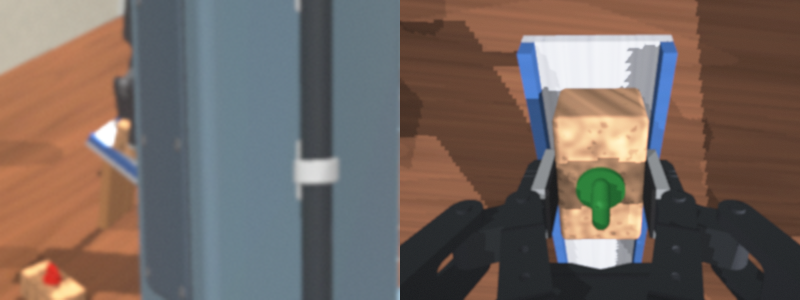

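The side camera is blocked by the arm. In the wrist crop the bar stays centred in the channel. I measure its tilt from the depth.

```bash
cat >tilt.py <<'E'
from h import *
C=cam("wrist");p,d=camera("wrist");W=cloud(d,C)
o=outline_of("green_bar","wrist")
m=(o[0]["region"] if o else np.zeros(d.shape,bool))&(d>0);b=p.astype(int)
m&=~(b[...,1]>b[...,2]+20)
w=W[m]*1000;A=np.c_[w[:,:2]-w[:,:2].mean(0),np.ones(len(w))]
z=w[:,2];k=np.ones(len(w),bool)
best=None;rng=np.random.default_rng(0)
for _ in range(300):
    i=rng.choice(len(w),3,False)
    try:c=np.linalg.solve(A[i],z[i])
    except Exception:continue
    if abs(c[0])>.8:continue
    n=(abs(A@c-z)<1.5)
    if best is None or n.sum()>best.sum():best=n
c=np.linalg.lstsq(A[best],z[best],rcond=None)[0]
print(len(w),best.sum(),"grad",c[:2].round(3),"top plane",rect(w[best][:,:2]/1000))
E
python3 tilt.py
```

```text
11226 8382 grad [0.132 0.015] top plane (array([ 573.6, -315.1]), array([69.4, 39.3]), 5.8)
```

Request:
move_arm([
  [[0,0,0,1,0],[0,0,0,2,0],[0,0,0,3,0],[0,0,0,4,0],[0,0,0,5,0],[0,0,0,5,0],[0,0,0,5,0],[0,0,0,5,0],[0,0,0,5,0],[0,0,0,5,0]],
])

```text
time_s: 34.1
eef_pos: [0.5748, -0.3155, 0.1124]
eef_rot: [0.003, 0.999, 0.05, -0.001]
wrist_force: [-23.9, 0.8, 30.6]
opening: 0.453
grasp_force: 72.8
```

```bash
python3 tilt.py
```

```text
11064 7519 grad [0.232 0.024] top plane (array([ 572. , -316.2]), array([67.1, 39.1]), 6.2)
```

Request:
move_arm([
  [[0,0,-1,1,0],[0,0,-1,2,0],[0,0,-1,3,0],[0,0,-1,3.5,0],[0,0,-1,3.5,0],[0,0,-1,3.5,0],[0,0,-1,3.5,0],[0,0,-1,3.5,0],[0,0,-1,3.5,0],[0,0,-1,3.5,0]],
])

```text
time_s: 35.03
eef_pos: [0.5748, -0.3155, 0.1096]
eef_rot: [0.004, 0.999, 0.05, -0.001]
wrist_force: [-25.7, -3.0, 33.2]
opening: 0.452
grasp_force: 75.7
```

```bash
python3 tilt.py
```

```text
11065 7063 grad [0.294 0.031] top plane (array([ 571. , -316.5]), array([67.2, 39.2]), 5.6)
```

Request:
move_arm([
  [[0,0,0,-1,0],[0,0,0,-2,0],[0,0,0,-3,0],[0,0,0,-4,0],[0,0,0,-4.5,0],[0,0,0,-4.5,0],[0,0,0,-4.5,0],[0,0,0,-4.5,0],[0,0,0,-4.5,0],[0,0,0,-4.5,0]],
])

```text
time_s: 35.97
eef_pos: [0.5761, -0.3139, 0.1107]
eef_rot: [0.002, 0.999, 0.05, 0.0]
wrist_force: [-10.0, -3.8, 12.4]
opening: 0.456
grasp_force: 72.8
```

```bash
python3 tilt.py; python3 - <<'E'
from h import *
C=cam("wrist");p,d=camera("wrist");W=cloud(d,C)
m=(p[...,0].astype(int)-p[...,2]>60)&(d>0)&(W[...,2]>.06);w=W[m][:,:2]*1000
a=np.radians(5.8);ex=np.array([np.cos(a),np.sin(a)]);ey=np.array([-ex[1],ex[0]])
print("v",np.percentile(w@ey,[0.5,99.5]));z=ctrl.get_obs()["eef_pos"]*1000;print(z[:2]@ey)
E
```

```text
11138 7167 grad [0.285 0.027] top plane (array([ 572.1, -314.6]), array([68. , 39.1]), 5.9)
v [-404.11503539 -336.44424645]
-370.5267251312759
```

Request:
move_arm([
  [[0,0,0,-1.5,0],[0,0,0,-2,0],[0.8,0,0,-2,0],[0.8,0,0,-2,0],[0.8,0,0,-2,0],[0.8,0,0,-2,0],[0.8,0,0,-2,0],[0.8,0,0,-2,0],[0.8,0,0,-2,0],[0.8,0,0,-2,0]],
])

```text
time_s: 36.95
eef_pos: [0.5762, -0.3109, 0.11]
eef_rot: [-0.0, 0.999, 0.05, -0.0]
wrist_force: [0.2, 0.2, -0.2]
opening: 0.802
grasp_force: 0.0
```

Request:
move_arm([
  [[0.8,0,0,-10,0],[0.8,0,0,-30,0],[0.8,0,0,-60,0],[0.8,0,0,-100,0],[0.8,0,0,-140,0],[0.8,0,-40,-150,0],[0.8,0,-80,-150,0],[0.8,0,-120,-150,0],[0.8,0,-160,-150,0],[0.8,0,-190,-150,0]],
])

```text
time_s: 37.78
eef_pos: [0.5565, -0.1192, 0.2613]
eef_rot: [-0.0, 0.999, 0.051, 0.001]
wrist_force: [-0.2, -1.0, 0.7]
opening: 0.8
grasp_force: 0.0
```

```bash
python3 - <<'E'
from h import *
things="large_bell dark_bell pale_bell green_bar red_large_bell bare_bell red_bar".split()
p,d=camera("top");W=cloud(d,cam("top"));cv2.imwrite("pics/t10.png",p)
for t in things:
    o=outline_of(t,"top")
    if o: m=o[0]["region"]&(d>0);w=W[m]*1000;h=w[:,2].max();print(t,round(o[0]["conf"],2),"zmax",h.round(1),"mean",w.mean(0).round(1),rect(w[:,:2]/1000))
print(ctrl.get_obs()["eef_pos"])
E
```

```text
large_bell 0.82 zmax 109.4 mean [552.6 301.9  60.9] (array([554.5, 305.7]), array([63.1, 51.7]), -31.7)
dark_bell 0.68 zmax 644.0 mean [ 552.6 -115.7   37.9] (array([508.4, -92. ]), array([168.8,  52.2]), -29.6)
pale_bell 0.93 zmax 96.0 mean [400.9 313.6  49.6] (array([401.3, 317.2]), array([50.4, 42.3]), -2.7)
green_bar 0.72 zmax 92.5 mean [ 436.8 -321.5   68.7] (array([ 440.7, -328.1]), array([77.3, 52.3]), 7.5)
red_large_bell 0.59 zmax 83.2 mean [687.3 -95.6  44.7] (array([692.7, -95.9]), array([48.6, 22.2]), -22.0)
bare_bell 0.57 zmax 73.5 mean [679.5  13.   42.1] (array([681.5,  13.7]), array([49.1, 38.9]), 83.1)
red_bar 0.7 zmax 644.0 mean [ 552.1 -116.    38.5] (array([507.9, -93.1]), array([167.3,  50.6]), -28.7)
[ 0.55720859 -0.12336756  0.26020482]
```

View pics/t10.png

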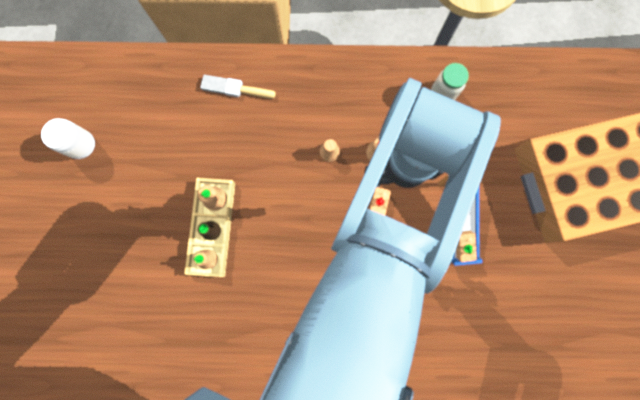

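The top picture shows the green bar at the stop with its hook up (467,247), matching the expected position of about (442,-324) mm. The three bells are in their cells at (212,196), (209,230) and (204,260), and the arm is clear of everything.

```bash
python3 -c "
from bench import order;print(order.hand_in())"
```

```text
the job is handed in; nothing more can be done
None
```

The job is handed in: the three green-hooked bells stand upright in their cells, the green-hooked bar slid down the chute and rests against the stop with its hook up, and the red-hooked and bare pieces were not touched.

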